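Peel a cap tray off the stuck nest and hold it ready at the battery

TASK

Push the nest of pale plastic cap trays back along the blue rack until it is hard up against the backstop, then peel the top tray off it, lifting one corner first while the opposite corner still sits, and leave the other trays home in the rack. Carry that tray across and finish still holding it in the gripper, level and still, pockets up, over the middle of the rubber mat in front of the battery, at least a hand's breadth (10 cm) clear of the mat and touching nothing else. Leave everything else on the bench where it is.

Things in the scene. Friction and masses are not known exactly. Their poses are not given: they have to be found in the camera images.
- rack_home (a point): point on the bench under the fixed blue sheet-steel rack, right below where the nest's middle lies when fully home. x runs from the rack's open mouth (robot's side) to the backstop, z up. Base plate 4 mm thick, x = -170 to +113 mm, 174 mm wide; side walls 41 mm high, inner faces at y = +-84 mm, mouth flared
- rack_stop (a point): middle of the backstop's face on the rack: a sheet-steel wall across the rack at x = +110 mm of rack_home, its top 58 mm above the bench. From x = -40 to +110 mm the side walls carry inturned lips, 38 to 41 mm above the bench, that reach 7 mm over the edges of the lowest tray's deck and keep the nest from lifting
- nest_center (a point): middle of the nest of three pale grey trays under the top one, 31 mm above the bench; x along its 220 mm side, as the rack's x within 1.5 degrees. Decks 220 x 160 x 3 mm, tops 34, 46, 58 mm above the bench, near edges flush at x = -110 mm (the top tray's too). 25 to 55 mm short of home at the start; home (hard against the backstop) it is at x = 0 of rack_home
- nest: the same three trays, origin under their middle, 4 mm above the bench (on the rack's base plate). They are stuck fast together, move as one (320 to 520 g) and stand loose in the rack; sliding them with the top tray takes 2 to 7 N, the stop is felt as a hard rise above that
- tray_center (a point): centre of the top tray of the stack, 15 mm above its underside; x as the nest's. Pale grey formed plastic tray, 120 g, 220 (x) x 160 (y) mm: flat deck 3 mm thick, its top 15 mm above this point (70 mm above the bench at the start), six square pockets 28 mm deep in the middle, four square lugs standing on the deck's corners, four small 9 mm blocks on its long edges
- tray: the same top tray, origin under its middle. It sits nested 12 mm above the tray below, whose lugs stick tight and gummy inside its own four lugs: each lug must be pulled up with about 5 to 9 N over its first 11 mm, after which it is free; all four together hold 20 to 35 N, one corner at a time comes easily. While stuck it moves with the nest
- station: fixed battery station across from the rack: black rubber mat 240 (x) x 270 (y) x 4 mm, and a maroon six-cell battery 138 (x) x 203 mm, 180 mm tall, standing behind it, its middle at x = +225 mm. Origin on the bench under the mat's middle; x towards the battery
- mat_middle (a point): the middle of the rubber mat's top face, 4 mm above the bench
- lug0 (a point): centre (half-way up) of one of the top tray's corner lugs: square hollow post 24 x 24 mm, 28 mm tall, sides upright and parallel to the tray's x and y, standing on the deck (70 to 98 mm above the bench at the start); near the robot, left (-96, +66) mm from the tray's middle; 29 mm above tray_center. Free all round above the deck
- lug1 (a point): centre (half-way up) of one of the top tray's corner lugs: square hollow post 24 x 24 mm, 28 mm tall, sides upright and parallel to the tray's x and y, standing on the deck (70 to 98 mm above the bench at the start); near the robot, right (-96, -66) mm from the tray's middle; 29 mm above tray_center. Free all round above the deck
- lug2 (a point): centre (half-way up) of one of the top tray's corner lugs: square hollow post 24 x 24 mm, 28 mm tall, sides upright and parallel to the tray's x and y, standing on the deck (70 to 98 mm above the bench at the start); far, right (+96, -66) mm from the tray's middle; 29 mm above tray_center. Free all round above the deck
- lug3 (a point): centre (half-way up) of one of the top tray's corner lugs: square hollow post 24 x 24 mm, 28 mm tall, sides upright and parallel to the tray's x and y, standing on the deck (70 to 98 mm above the bench at the start); far, left (+96, +66) mm from the tray's middle; 29 mm above tray_center. Free all round above the deck
- wrench: steel open-end wrench 160 mm long, under 12 mm thick, lying on the bench's left side. Bystander
- driver: black-handled screwdriver 220 mm long, lying on the bench's right side. Bystander
- jug: clear jug of battery water, 110 mm across, 220 mm tall, standing on the left side. Bystander; origin under its foot
- meter: grey hand-held multimeter 150 x 80 x 43 mm lying on the left side. Bystander; origin under its middle
- postbrush: steel terminal-post brush, an upright cylinder 36 mm across, 85 mm tall, on the right side. Bystander; origin under its foot
- cap0: loose white vent cap 28 mm across, 22 mm tall, standing on the rubber mat. Bystander; origin under its foot
- cap1: loose white vent cap 28 mm across, 22 mm tall, standing on the rubber mat. Bystander; origin under its foot
- cap2: loose white vent cap 28 mm across, 22 mm tall, standing on the rubber mat. Bystander; origin under its foot

How it is judged:
On the way, in this order (a step that is already met when the one before it is completed fails the run):
1. the nest, with the top tray still on it, is pushed home against the rack's backstop (x of nest_center in the frame of rack_home between -0.003 and 0.008 m and z of each of lug0, lug1, lug2, lug3 in the frame of nest_center below 0.059 m), for 0.2 s.
2. one corner of the top tray is up by 15 mm while the opposite corner still sits (within 6 mm), the nest staying home (x of nest_center in the frame of rack_home between -0.01 and 0.008 m and z of nest_center in the frame of rack_home below 0.037 m and angle between nest_center's own z axis and vertical below 0.04 rad and ((z of lug0 in the frame of nest_center above 0.068 m and z of lug2 in the frame of nest_center below 0.059 m) or (z of lug1 in the frame of nest_center above 0.068 m and z of lug3 in the frame of nest_center below 0.059 m) or (z of lug2 in the frame of nest_center above 0.068 m and z of lug0 in the frame of nest_center below 0.059 m) or (z of lug3 in the frame of nest_center above 0.068 m and z of lug1 in the frame of nest_center below 0.059 m))), for 0.1 s.
At the end, for the whole second after the job is handed in: The gripper holds the tray still over the mat: its middle within 50 mm of the mat's middle, underside at least 96 mm above the mat, within 8.5 degrees of level, pockets up, not touching battery or nest; the other trays are still home in the rack (within 10 mm of the backstop, flat) (horizontal distance between tray_center and mat_middle below 0.05 m and height (world z) of tray_center between 0.115 and 0.4 m and angle between tray_center's own z axis and vertical below 0.15 rad and linear speed of tray below 0.03 m/s and angular speed of tray below 0.2 rad/s and contact force between tray and the fingers above 1 N and contact force between tray and station below 0.1 N and contact force between tray and nest below 0.1 N and x of nest_center in the frame of rack_home between -0.01 and 0.008 m and z of nest_center in the frame of rack_home below 0.037 m and angle between nest_center's own z axis and vertical below 0.04 rad); the arm keeps its last pose, push and grip.
It fails at once if the other trays are pulled up with the top one (z of nest_center in the frame of rack_home above 0.046 m or angle between nest_center's own z axis and vertical above 0.12 rad).
It fails at once if the tray is dropped on the bench (height (world z) of tray_center below 0.035 m).
It fails at once if something else on the bench is moved (by more than 30 mm) (distance of any of wrench, driver, jug, meter, postbrush, cap0, cap1, cap2 from where it was at the start of the episode above 0.03 m).
It also fails if it takes over 67 s, if anything falls off the work surface, if the arm or the gripper's body presses on something with over 40 N, if the wrist force passes 120 N, or if a joint passes its speed limit or range.

ROBOT

A 6-joint arm with a two-finger parallel gripper is mounted at the origin on the work surface. World frame = base frame: x ahead of the robot, y to its left, z up, the work surface at z = 0. Lengths are in m, angles in rad, forces in N, time in s.
With the tool pointing down it reaches from about 0.35 to 0.95 m from the base axis. Payload 17.4 kg.
Tool frame: the origin (TCP) lies at the very end of the fingers, on their centre line; the grasp point (between the pads) lies 19 mm behind it; z points along the fingers, y is the line along which they close (so a half turn about z gives the same grasp; the last joint's range is limited). The gripper opens to 93 mm and grips with 3 to 60 N. Pads are 15 mm wide; open, the fingers measure 128 mm over their backs; the gripper's body (75 mm by 188 mm) begins 65 mm behind the grasp point.
Start: joints at [-1.144, 0.116, 1.442, -0, 1.584, -0.038], TCP at [0.303, -0.603, 0.219] pointing down, gripper open.
Joint ranges: [-2.83, 2.83], [-0.83, 2.19], [0.07, 2.5], [-1.14, 4.28], [0.01, 3], [-2.97, 2.97]. Speed limits (rad/s): [1.89, 1.89, 2.22, 3.14, 3.14, 3.14].

INTERFACE

Orientations are given as a unit quaternion [x, y, z, w].
In Python, from rig import status, viewer, bot, models gives the robot as it stands.
- The arm moves only by the tool apply_moves, never from a script. Its argument "plan" is a list of rows, each a list of 7 numbers: the shift along the tool's x, y, z scaled (see below), then the turn, a rotation vector about the tool's x, y, z scaled (see below), then the closure, from -1 (fully open) to 1 (shut). In form: [[tx, ty, tz, wx, wy, wz, fingers], ...]. A call has 1 to 10 rows; each row shifts and turns the commanded pose from where the row before left it, along the tool's axes as they then stand; what a row does not reach is not made up. The controller multiplies each number of a shift by 30 mm and each number of a turn by 4 degrees. A row lasts 1/10 s, in which the tool goes at most 50 mm and 8.59 degrees, less where a joint would pass 70% of its speed; a pose out of reach is approached as far as the arm can. A call with a number of a shift or a turn outside -1 to 1 is refused whole. A call with a gripper value outside its range is refused whole. The fingers move at their own pace and stop on an object; "squeeze" is the grip in N (left out, the last holds). Time passes only in rows, so rows that do not move let the fingers close. It gives the time, the measured TCP pose, the force, the opening and the grip force at its end, in the units of the state.
- status.sense(): the state, without advancing time (a new reading comes with each control period).
- viewer.read_camera(name): name is "scene" or "top" or "wrist"; returns a dict with "color" (420x560x3 uint8, red, green, blue), "range_z" (420x560 float32, m along the optical axis (not along the pixel's ray), 0 where there is no reading), "K" (3x3 intrinsics, pixels), "D" ([k1, k2, p1, p2, k3] as OpenCV has them; the pictures are not rectified), "world_to_cam" (4x4, takes a point from world to camera coordinates). Camera axes: x right, y down, z forward; pixel columns grow to the right and rows downward; lengths in m; the calibration is good to about 2 mm. A picture is of the moment at which its call begins.
- bot.job_done(): hands the job in; it is judged then, once.
Trained networks look in the newest picture that a camera, given by its name, has taken for a name from the list of things; names that differ only in an ending like _2 or _b are one class to them, and where a whole thing is asked for, a point or a joint stands for the part that bears it (a point fixed in the world has none). Each returns a list of dicts, best first, with "p" (0 to 1); they miss things now and then, are a little off and sometimes report something else, mostly with a low value. They report only what shows in the picture. A call takes as long as a camera call.
- models.cut_out(camera, thing): "region" (420x560 bool, what is visible of it) and "pixel" ([column, row] in pixels, amid what is visible of it).
- models.spot_point(camera, thing): "pixel" ([column, row] in pixels: a listed point, or the origin of a listed thing).
The state is a dict: "time_s": time; "joint_positions": joint angles; "dq": joint speeds; "joint_efforts": joint torques, N m; "tcp_pos": TCP position; "orientation": TCP orientation; "force": force on the tool from outside, world axes, zero at the start; "torque": the same for the moment, N m; "grip_width": finger opening in m; "finger_force": force on a finger pad.
Only numpy, scipy, OpenCV 4.12 (cv2) and the standard library are available. Lean on these libraries where they do the work, as an engineer would, in place of code of your own. Each camera call takes 0.05 s, during which the arm holds its last target. There are 200 camera calls.

## Working session

There is one attempt and no reset: what is moved stays moved. The work goes in short steps, Python scripts to look and compute and a tool call to move; the robot and the scene stay as the last step left them, time stands still between calls to the robot, and variables do not carry over. Pictures are saved under pics/ and viewed, at most 10 in all, crops included, and the job is handed in when it is done.

Besides the shell and the picture viewer there is one more tool, called after "Call:" by a JSON object that holds its "api" and its "payload". apply_moves: Moves the arm, as the interface text tells. Its arguments: {"type":"object","properties":{"plan":{"type":"array"},"squeeze":{"type":"number"}},"required":["plan"]}

```bash
mkdir -p pics; ls; cat > h.py <<'E'
import numpy as np, cv2
from rig import status, viewer, bot, models
def px2w(c,px,z=None,d=None):
    K,D,T=np.array(c['K']),np.array(c['D'],float),np.linalg.inv(np.array(c['world_to_cam']))
    u=cv2.undistortPoints(np.array([[px]],float),K,D)[0,0]
    ray=np.array([u[0],u[1],1.])
    if d is None:
        r=T[:3,:3]@ray; d=(z-T[2,3])/r[2]
    return T[:3,:3]@(ray*d)+T[:3,3]
def save(c,n): cv2.imwrite('pics/'+n,c['color'][:,:,::-1])
E
python3 - <<'E'
from h import *
s=status.sense(); print(s)
Z=dict(rack_home=0,rack_stop=.029,nest_center=.031,tray_center=.055,mat_middle=.004,lug0=.084,lug1=.084,lug2=.084,lug3=.084,jug=0,meter=0,postbrush=0,cap0=0.004,wrench=0.005,driver=.01,station=0)
for n in ['top','scene']:
    c=viewer.read_camera(n); save(c,n+'0.png')
    for t,z in Z.items():
        for r in models.spot_point(n,t)[:3]: print(n,t,round(r['p'],2),np.round(r['pixel']),px2w(c,r['pixel'],z).round(4))
E
```

```text
pics
{'time_s': 0.0, 'joint_positions': array([-1.14379085e+00,  1.16472485e-01,  1.44225889e+00,  1.23438062e-05,
        1.58398410e+00, -3.78052285e-02]), 'dq': array([ 0.00236851,  0.00097741,  0.00032938,  0.00255579,  0.00021588,
       -0.00095496]), 'joint_efforts': array([ 1.25431219e-03, -7.21248794e+01, -6.22616386e+01,  7.80502358e-02,
        2.37686868e-02, -6.39363634e-05]), 'tcp_pos': array([ 0.30248089, -0.60320947,  0.21791824]), 'orientation': array([ 9.73115041e-01,  2.30318913e-01, -1.02507693e-04, -5.52008833e-04]), 'force': array([-0.38544681,  0.58103869, -0.02510396]), 'torque': array([ 0.06306269,  0.03993326, -0.00242316]), 'finger_force': 0.0, 'grip_width': 0.09318398690723434}
top rack_stop 0.95 [344. 138.] [ 0.74   -0.1706  0.029 ]
top tray_center 0.7 [356. 183.] [ 0.6049 -0.1992  0.055 ]
top mat_middle 0.94 [203. 179.] [0.6334 0.2457 0.004 ]
top mat_middle 0.34 [240. 193.] [0.5894 0.1347 0.004 ]
top lug0 0.89 [326. 154.] [ 0.6832 -0.1131  0.084 ]
top lug0 0.85 [343. 220.] [ 0.5008 -0.153   0.084 ]
top lug0 0.8 [374. 145.] [ 0.706  -0.2466  0.084 ]
top l
[... 1909 characters left out ...]
eter 0.6 [455. 256.] [0.38   0.5115 0.    ]
scene meter 0.17 [216. 220.] [ 0.6014 -0.2009  0.    ]
scene postbrush 0.73 [186. 167.] [ 0.3793 -0.5217  0.    ]
scene postbrush 0.56 [310. 255.] [0.5959 0.1382 0.    ]
scene cap0 0.49 [384. 266.] [0.5363 0.342  0.004 ]
scene cap0 0.4 [310. 253.] [0.5913 0.1384 0.004 ]
scene cap0 0.37 [212. 216.] [ 0.5939 -0.2207  0.004 ]
scene wrench 0.67 [460. 285.] [0.504  0.5415 0.005 ]
scene driver 0.69 [172. 181.] [ 0.5009 -0.4829  0.01  ]
scene driver 0.18 [220. 223.] [ 0.616  -0.1739  0.01  ]
scene station 0.55 [340. 279.] [0.6404 0.2523 0.    ]
scene station 0.2 [186. 169.] [ 0.3937 -0.5066  0.    ]
scene station 0.16 [215. 213.] [ 0.5695 -0.2275  0.    ]
```

View pics/top0.png

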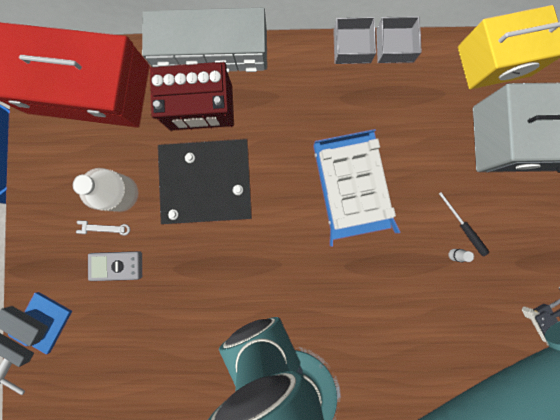

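View pics/scene0.png

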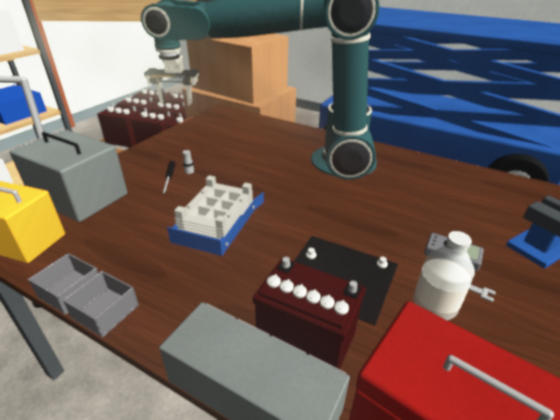

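The pictures agree with the detections. The tray sits in the blue rack at about top-view pixel (355,183), open end toward the robot and yawed about 11°. The mat is at (203,180) with three caps on it, the battery is behind it, and the bystanders are well clear. I'll move above the tray next and measure with the wrist camera.

```bash
cat >> h.py <<'E'
from scipy.spatial.transform import Rotation as Ro
def down(yaw):  # tool x at yaw (rad), z down
    c,s=np.cos(yaw),np.sin(yaw)
    return Ro.from_matrix(np.array([[c,s,0],[s,-c,0],[0,0,-1.]]))
def rows(p1,R1,n,g,p0=None,R0=None):
    s=status.sense()
    p=np.array(s['tcp_pos']) if p0 is None else np.array(p0); R=Ro.from_quat(s['orientation']) if R0 is None else R0
    dr=(R.inv()*R1).as_rotvec()/n; dp=(np.array(p1)-p)/n; out=[]
    for i in range(n):
        t=R.inv().apply(dp)/.03; w=dr/np.radians(4); R=R*Ro.from_rotvec(dr)
        out.append([round(float(v),2) for v in [*t,*w]]+[g])
    print(str(out).replace(' ','')); return out
E
python3 - <<'E'
from h import *
rows([.53,-.19,.32],down(np.radians(11)),18,-1)
E
```

```text
[[0.72,-0.5,-0.19,0.0,0.0,0.22,-1],[0.71,-0.51,-0.19,0.0,0.0,0.22,-1],[0.7,-0.52,-0.19,0.0,0.0,0.22,-1],[0.7,-0.53,-0.19,0.0,0.0,0.22,-1],[0.69,-0.54,-0.19,0.0,0.0,0.22,-1],[0.68,-0.55,-0.19,0.0,0.0,0.22,-1],[0.67,-0.56,-0.19,0.0,0.0,0.22,-1],[0.66,-0.57,-0.19,0.0,0.0,0.22,-1],[0.65,-0.58,-0.19,0.0,0.0,0.22,-1],[0.65,-0.59,-0.19,0.0,0.0,0.22,-1],[0.64,-0.6,-0.19,0.0,0.0,0.22,-1],[0.63,-0.61,-0.19,0.0,0.0,0.22,-1],[0.62,-0.62,-0.19,0.0,0.0,0.22,-1],[0.61,-0.63,-0.19,0.0,0.0,0.22,-1],[0.6,-0.64,-0.19,0.0,0.0,0.22,-1],[0.59,-0.65,-0.19,0.0,0.0,0.22,-1],[0.58,-0.65,-0.19,0.0,0.0,0.22,-1],[0.57,-0.66,-0.19,0.0,0.0,0.22,-1]]
```

Call:
{"api": "apply_moves", "payload": {"plan": [[0.7,-0.5,-0.2,0,0,0.22,-1],[0.7,-0.5,-0.2,0,0,0.22,-1],[0.7,-0.5,-0.2,0,0,0.22,-1],[0.7,-0.55,-0.2,0,0,0.22,-1],[0.7,-0.55,-0.2,0,0,0.22,-1],[0.7,-0.55,-0.2,0,0,0.22,-1],[0.65,-0.55,-0.2,0,0,0.22,-1],[0.65,-0.55,-0.2,0,0,0.22,-1],[0.65,-0.6,-0.2,0,0,0.22,-1]]}}

```text
time_s: 2.6
tcp_pos: [0.4156, -0.3961, 0.273]
orientation: [0.987, 0.162, 0.0, 0.0]
force: [0.3, 0.3, -0.3]
grip_width: 0.0935
finger_force: 0.0
```

Call:
{"api": "apply_moves", "payload": {"plan": [[0.65,-0.6,-0.2,0,0,0.22,-1],[0.65,-0.6,-0.2,0,0,0.22,-1],[0.65,-0.6,-0.2,0,0,0.22,-1],[0.6,-0.6,-0.2,0,0,0.22,-1],[0.6,-0.6,-0.2,0,0,0.22,-1],[0.6,-0.65,-0.2,0,0,0.22,-1],[0.6,-0.65,-0.2,0,0,0.22,-1],[0.6,-0.65,-0.2,0,0,0.22,-1],[0.6,-0.65,-0.2,0,0,0.2,-1],[0,0,0,0,0,0,-1]]}}

```text
time_s: 3.6
tcp_pos: [0.5331, -0.1891, 0.3275]
orientation: [0.995, 0.096, 0.001, 0.0]
force: [0.3, 0.1, -0.2]
grip_width: 0.093
finger_force: 0.0
```

```bash
python3 - <<'E'
from h import *
s=status.sense(); print(s['time_s'],s['tcp_pos'],s['joint_positions'],s['force'])
Z=dict(rack_home=0,rack_stop=.029,nest_center=.031,tray_center=.055,lug0=.084)
c=viewer.read_camera('wrist'); save(c,'w1.png'); n='wrist'
for t,z in Z.items():
    for r in models.spot_point(n,t)[:4]: print(n,t,round(r['p'],2),np.round(r['pixel']),px2w(c,r['pixel'],z).round(4))
E
```

```text
3.6 [ 0.53312138 -0.18910536  0.32745272] [-3.86238441e-01 -1.30431538e-01  1.51250842e+00  5.24842492e-04
  1.75846732e+00  9.92851453e-01] [ 0.27848794  0.06585389 -0.23167754]
wrist rack_stop 0.88 [294.  22.] [ 0.7393 -0.1708  0.029 ]
wrist rack_stop 0.59 [292. 130.] [ 0.6003 -0.1964  0.029 ]
wrist nest_center 0.48 [ 0. 48.] [0.628  0.2187 0.031 ]
wrist tray_center 0.69 [289. 129.] [ 0.6015 -0.1914  0.055 ]
wrist tray_center 0.24 [ 0. 48.] [0.6271 0.1982 0.055 ]
wrist tray_center 0.17 [70. 84.] [0.6014 0.1113 0.055 ]
wrist lug0 0.77 [242. 197.] [ 0.498  -0.1437  0.084 ]
wrist lug0 0.74 [337. 200.] [ 0.5195 -0.277   0.084 ]
wrist lug0 0.71 [348.  46.] [ 0.7111 -0.2423  0.084 ]
wrist lug0 0.69 [240.  47.] [ 0.6855 -0.1116  0.084 ]
```

View pics/w1.png

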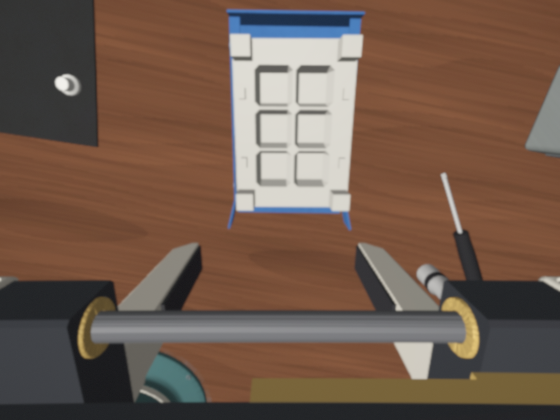

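The wrist picture shows the four lugs at (242,197), (337,200), (348,46) and (240,47). That puts the tray centre near (0.6035, -0.1936) with yaw about 10°, and the stop is about 28 mm ahead of home. I'll close the fingers and push the middle of the near edge.

```bash
python3 - <<'E'
from h import *
R=down(np.radians(10.1))
rows([.455,-.22,.12],R,10,1)
rows([.455,-.22,.046],R,5,1,[.455,-.22,.12],R)
E
```

```text
[[-0.27,0.04,0.69,-0.0,0.0,0.02,1],[-0.27,0.04,0.69,-0.0,0.0,0.02,1],[-0.27,0.04,0.69,-0.0,0.0,0.02,1],[-0.27,0.05,0.69,-0.0,0.0,0.02,1],[-0.27,0.05,0.69,-0.0,0.0,0.02,1],[-0.27,0.05,0.69,-0.0,0.0,0.02,1],[-0.27,0.05,0.69,-0.0,0.0,0.02,1],[-0.27,0.05,0.69,-0.0,0.0,0.02,1],[-0.27,0.05,0.69,-0.0,0.0,0.02,1],[-0.27,0.05,0.69,-0.0,0.0,0.02,1]]
[[0.0,0.0,0.49,0.0,0.0,0.0,1],[0.0,0.0,0.49,0.0,0.0,0.0,1],[0.0,0.0,0.49,0.0,0.0,0.0,1],[0.0,0.0,0.49,0.0,0.0,0.0,1],[0.0,0.0,0.49,0.0,0.0,0.0,1]]
```

Call:
{"api": "apply_moves", "payload": {"plan": [[-0.27,0.05,0.69,0,0,0.02,1],[-0.27,0.05,0.69,0,0,0.02,1],[-0.27,0.05,0.69,0,0,0.02,1],[-0.27,0.05,0.69,0,0,0.02,1],[-0.27,0.05,0.69,0,0,0.02,1],[-0.27,0.05,0.69,0,0,0.02,1],[-0.27,0.05,0.69,0,0,0.02,1],[-0.27,0.05,0.69,0,0,0.02,1],[-0.27,0.05,0.69,0,0,0.02,1],[-0.27,0.05,0.69,0,0,0.02,1]], "squeeze": 10}}

```text
time_s: 4.9
tcp_pos: [0.4543, -0.2213, 0.1188]
orientation: [0.996, 0.087, 0.0, 0.0]
force: [0.3, -0.8, -0.1]
grip_width: 0.0176
finger_force: 0.0
```

Call:
{"api": "apply_moves", "payload": {"plan": [[0,0,0.5,0,0,0,1],[0,0,0.5,0,0,0,1],[0,0,0.5,0,0,0,1],[0,0,0.5,0,0,0,1],[0,0,0.5,0,0,0,1],[0,0,0,0,0,0,1],[0,0,0,0,0,0,1]]}}

```text
time_s: 5.6
tcp_pos: [0.4552, -0.2206, 0.0446]
orientation: [0.996, 0.088, -0.0, -0.0]
force: [0.5, 0.1, 0.6]
grip_width: 0.0003
finger_force: 0.0
```

Call:
{"api": "apply_moves", "payload": {"plan": [[0.2,0,0,0,0,0,1],[0.2,0,0,0,0,0,1],[0.2,0,0,0,0,0,1],[0.2,0,0,0,0,0,1],[0.2,0,0,0,0,0,1],[0.2,0,0,0,0,0,1]]}}

```text
time_s: 6.2
tcp_pos: [0.4906, -0.2143, 0.0447]
orientation: [0.996, 0.088, -0.001, -0.0]
force: [-8.9, -1.1, 4.6]
grip_width: 0.0003
finger_force: 3.9
```

Call:
{"api": "apply_moves", "payload": {"plan": [[0.1,0,0,0,0,0,1],[0.1,0,0,0,0,0,1],[0.1,0,0,0,0,0,1],[0.1,0,0,0,0,0,1],[0.1,0,0,0,0,0,1],[0.1,0,0,0,0,0,1]]}}

```text
time_s: 6.8
tcp_pos: [0.5081, -0.2113, 0.0447]
orientation: [0.996, 0.088, -0.001, 0.0]
force: [-7.3, -0.8, 3.8]
grip_width: 0.0007
finger_force: 3.6
```

Call:
{"api": "apply_moves", "payload": {"plan": [[0.1,0,0,0,0,0,1],[0.05,0,0,0,0,0,1],[0.05,0,0,0,0,0,1]]}}

```text
time_s: 7.1
tcp_pos: [0.5139, -0.2103, 0.0447]
orientation: [0.996, 0.088, -0.001, 0.0]
force: [-6.8, -1.3, 4.1]
grip_width: 0.0006
finger_force: 3.6
```

Call:
{"api": "apply_moves", "payload": {"plan": [[0.05,0,0,0,0,0,1],[0.05,0,0,0,0,0,1],[0.05,0,0,0,0,0,1]]}}

```text
time_s: 7.4
tcp_pos: [0.5165, -0.2099, 0.0446]
orientation: [0.996, 0.088, -0.003, 0.0]
force: [-37.2, -4.9, 21.0]
grip_width: 0.0002
finger_force: 18.5
```

Call:
{"api": "apply_moves", "payload": {"plan": [[0.05,0,0,0,0,0,1],[0.05,0,0,0,0,0,1]]}}

```text
time_s: 7.6
tcp_pos: [0.5167, -0.2099, 0.0446]
orientation: [0.996, 0.088, -0.007, -0.0]
force: [-66.1, -7.4, 36.1]
grip_width: 0.0003
finger_force: 33.0
```

Hard stop felt, so the nest is home. I'll back off, rise, and measure the lugs from near.

Call:
{"api": "apply_moves", "payload": {"plan": [[-0.06,0,0,0,0,0,1],[0,0,0,0,0,0,1],[0,0,0,0,0,0,1],[-0.5,0,0,0,0,0,1],[-0.7,0,0,0,0,0,1],[0,0,-0.6,0,0,0,1],[0,0,-1,0,0,0,-1],[0,0,-1,0,0,0,-1],[0,0,-1,0,0,0,-1],[0,0,-1,0,0,0,-1]]}}

```text
time_s: 8.6
tcp_pos: [0.4844, -0.2153, 0.184]
orientation: [0.996, 0.088, 0.0, 0.0]
force: [0.5, 0.1, -0.5]
grip_width: 0.0279
finger_force: 0.0
```

Call:
{"api": "apply_moves", "payload": {"plan": [[0,0,-1,0,0,0,-1],[0.4,-0.2,-0.8,0,0,0,-1],[0.5,-0.3,-0.5,0,0,0,-1],[0.5,0,0,0,0,0,-1],[0,0,0,0,0,0,-1],[0,0,0,0,0,0,-1]]}}

```text
time_s: 9.2
tcp_pos: [0.5229, -0.1934, 0.25]
orientation: [0.996, 0.088, -0.001, -0.0]
force: [-0.4, 0.4, -0.4]
grip_width: 0.0759
finger_force: 0.0
```

```bash
python3 - <<'E'
from h import *
s=status.sense(); print(s['time_s'],s['tcp_pos'],s['force'])
for n in ['wrist','top']:
  c=viewer.read_camera(n); save(c,n+'2.png')
  for t,z in dict(rack_stop=.029,tray_center=.055,lug0=.084).items():
    for r in models.spot_point(n,t)[:4]: print(n,t,round(r['p'],2),np.round(r['pixel']),px2w(c,r['pixel'],z).round(4))
  if n=='wrist':
    # lug tops from depth: world z of every pixel
    T=np.linalg.inv(np.array(c['world_to_cam'])); d=c['range_z']; v,u=np.mgrid[:420,:560]
    q=cv2.undistortPoints(np.stack([u,v],-1).reshape(-1,1,2).astype(float),np.array(c['K']),np.array(c['D'],float)).reshape(420,560,2)
    P=np.dstack([q[...,0]*d,q[...,1]*d,d])@T[:3,:3].T+T[:3,3]
    m=(abs(P[...,2]-.098)<.008)&(d>0)&(P[...,0]>.48)&(P[...,0]<.76)&(P[...,1]>-.3)&(P[...,1]<-.06)
    k,l,st,ce=cv2.connectedComponentsWithStats(m.astype(np.uint8))
    for i in range(1,k):
        if st[i,4]>60:
            pts=P[l==i]; r=cv2.minAreaRect(pts[:,:2].astype(np.float32)*1000); print(st[i,4],np.round(r[0],1),np.round(r[1],1),round(r[2],1),np.median(pts,0).round(4))
E
```

```text
9.2 [ 0.52289872 -0.19340218  0.24997999] [-0.38665558  0.35236774 -0.39228968]
wrist tray_center 0.9 [294.  94.] [ 0.6304 -0.1926  0.055 ]
wrist tray_center 0.32 [292.  92.] [ 0.6315 -0.1899  0.055 ]
wrist lug0 0.9 [351. 181.] [ 0.549  -0.2723  0.084 ]
wrist lug0 0.59 [235. 180.] [ 0.5277 -0.143   0.084 ]
490 [ 527.9 -144.3] [23.  23.4] 10.3 [ 0.5287 -0.1446  0.0988]
522 [ 550.5 -273.8] [23.7 23.2] 10.2 [ 0.5514 -0.2729  0.0986]
top tray_center 0.7 [372. 133.] [ 0.7488 -0.2468  0.055 ]
top tray_center 0.61 [354. 173.] [ 0.634  -0.1944  0.055 ]
top lug0 0.79 [337. 211.] [ 0.5273 -0.1379  0.084 ]
top lug0 0.63 [371. 134.] [ 0.7369 -0.2391  0.084 ]
top lug0 0.56 [325. 144.] [ 0.7112 -0.11    0.084 ]
```

Depth gives lug0 at (0.528, -0.144) and lug1 at (0.5505, -0.2735), both 23×23 mm with tops at 0.0985 m and 131.5 mm apart, which matches the sizes given. I'll grasp lug0.

```bash
python3 - <<'E'
from h import *
R=down(np.radians(10.0))
rows([.528,-.144,.13],R,6,-1)
rows([.528,-.144,.0735],R,4,-1,[.528,-.144,.13],R)
E
```

```text
[[0.08,-0.27,0.68,0.0,-0.0,0.0,-1],[0.08,-0.27,0.68,0.0,-0.0,0.0,-1],[0.08,-0.27,0.68,0.0,-0.0,0.0,-1],[0.08,-0.27,0.68,0.0,-0.0,0.0,-1],[0.08,-0.27,0.68,0.0,-0.0,0.0,-1],[0.08,-0.27,0.68,0.0,-0.0,0.0,-1]]
[[0.0,0.0,0.47,0.0,0.0,0.0,-1],[0.0,0.0,0.47,0.0,0.0,0.0,-1],[0.0,0.0,0.47,0.0,0.0,0.0,-1],[0.0,0.0,0.47,0.0,0.0,0.0,-1]]
```

Call:
{"api": "apply_moves", "payload": {"plan": [[0.08,-0.27,0.68,0,0,0,-1],[0.08,-0.27,0.68,0,0,0,-1],[0.08,-0.27,0.68,0,0,0,-1],[0.08,-0.27,0.68,0,0,0,-1],[0.08,-0.27,0.68,0,0,0,-1],[0.08,-0.27,0.65,0,0,0,-1],[0,0,0,0,0,0,-1],[0,0,0,0,0,0,-1]], "squeeze": 60}}

```text
time_s: 10.4
tcp_pos: [0.5287, -0.1432, 0.1307]
orientation: [0.996, 0.088, -0.0, 0.0]
force: [0.2, 0.7, 0.4]
grip_width: 0.0925
finger_force: 0.0
```

Call:
{"api": "apply_moves", "payload": {"plan": [[0,0,0.5,0,0,0,-1],[0,0,0.5,0,0,0,-1],[0,0,0.5,0,0,0,-1],[0,0,0.25,0,0,0,-1],[0,0,0.1,0,0,0,-1],[0,0,0,0,0,0,-1]]}}

```text
time_s: 11.0
tcp_pos: [0.5286, -0.143, 0.0743]
orientation: [0.996, 0.088, -0.0, -0.0]
force: [-0.0, -0.0, 0.8]
grip_width: 0.0928
finger_force: 0.0
```

Call:
{"api": "apply_moves", "payload": {"plan": [[0,0,0.03,0,0,0,1],[0,0,0,0,0,0,1],[0,0,0,0,0,0,1],[0,0,0,0,0,0,1],[0,0,0,0,0,0,1],[0,0,0,0,0,0,1],[0,0,0,0,0,0,1],[0,0,0,0,0,0,1]]}}

```text
time_s: 11.8
tcp_pos: [0.5287, -0.143, 0.0737]
orientation: [0.996, 0.088, -0.0, -0.0]
force: [0.7, 0.2, 1.4]
grip_width: 0.0335
finger_force: 0.0
```

```bash
cat >> h.py <<'E'
def orbit(p,R,piv,axis,deg,n,g=1):
    out=[]; p=np.array(p,float); dq=Ro.from_rotvec(np.radians(deg/n)*np.array(axis))
    for i in range(n):
        p2=piv+dq.apply(p-piv); R2=dq*R
        t=R.inv().apply(p2-p)/.03; w=(R.inv()*R2).as_rotvec()/np.radians(4); p,R=p2,R2
        out.append([round(float(v),3) for v in [*t,*w]]+[g])
    print(str([out[0],out[-1]]),p); return p,R
E
python3 - <<'E'
from h import *
s=status.sense(); print(s)
y=Ro.from_euler('z',10,degrees=True)
piv=np.array([.634,-.192,.07])+y.apply([.096,-.066,0]); ax=y.apply([.567,.824,0]); 
p,R=orbit(s['tcp_pos'],Ro.from_quat(s['orientation']),piv,ax,3,10)
p,R=orbit(p,R,piv,ax,3,10)
E
```

```text
{'time_s': 11.8, 'joint_positions': array([-3.10751677e-01, -8.42611097e-02,  1.88317012e+00,  4.72814245e-06,
        1.34271290e+00,  1.08431135e+00]), 'dq': array([ 0.00115515,  0.00117855,  0.00074576, -0.0001512 , -0.00144093,
       -0.00017406]), 'joint_efforts': array([ 4.05793864e-03, -5.16853237e+01, -5.88081229e+01,  4.90333268e-02,
       -6.18321123e-02,  1.11424988e-04]), 'tcp_pos': array([ 0.52871802, -0.14301698,  0.07374639]), 'orientation': array([ 9.96142256e-01,  8.77530992e-02, -1.25841265e-05, -7.79874385e-06]), 'force': array([0.72424592, 0.18297894, 1.41927447]), 'torque': array([ 0.07948683,  0.03243445, -0.0041904 ]), 'finger_force': 0.0, 'grip_width': 0.03353286985496563}
[[0.001, 0.0, -0.041, 0.043, -0.062, 0.0, 1], [0.001, 0.0, -0.041, 0.043, -0.062, 0.0, 1]] [ 0.52918658 -0.14323084  0.0859182 ]
[[0.001, 0.0, -0.041, 0.043, -0.062, 0.0, 1], [0.001, 0.0, -0.041, 0.043, -0.062, 0.0, 1]] [ 0.53023415 -0.14370895  0.09804636]
```

Call:
{"api": "apply_moves", "payload": {"plan": [[0,0,0,0,0,0,1],[0,0,0,0,0,0,1],[0,0,0,0,0,0,1],[0,0,0,0,0,0,1]]}}

```text
time_s: 12.2
tcp_pos: [0.5287, -0.1431, 0.0737]
orientation: [0.996, 0.088, -0.0, 0.0]
force: [-1.0, -1.1, 0.7]
grip_width: 0.0235
finger_force: 60.0
```

Call:
{"api": "apply_moves", "payload": {"plan": [[0,0,-0.04,0.043,-0.062,0,1],[0,0,-0.04,0.043,-0.062,0,1],[0,0,-0.04,0.043,-0.062,0,1],[0,0,-0.04,0.043,-0.062,0,1],[0,0,-0.04,0.043,-0.062,0,1]]}}

```text
time_s: 12.7
tcp_pos: [0.5287, -0.143, 0.0795]
orientation: [0.996, 0.088, -0.012, -0.007]
force: [2.8, -1.1, -8.7]
grip_width: 0.0237
finger_force: 60.0
```

Pulling as expected (about 9 N), so I'll continue the peel.

Call:
{"api": "apply_moves", "payload": {"plan": [[0,0,-0.04,0.043,-0.062,0,1],[0,0,-0.04,0.043,-0.062,0,1],[0,0,-0.04,0.043,-0.062,0,1],[0,0,-0.04,0.043,-0.062,0,1],[0,0,-0.04,0.043,-0.062,0,1],[0,0,-0.04,0.043,-0.062,0,1],[0,0,-0.04,0.043,-0.062,0,1]]}}

```text
time_s: 13.4
tcp_pos: [0.5291, -0.1431, 0.0883]
orientation: [0.996, 0.088, -0.028, -0.016]
force: [-2.7, 0.6, -1.1]
grip_width: 0.0236
finger_force: 60.0
```

Call:
{"api": "apply_moves", "payload": {"plan": [[0,0,-0.04,0.043,-0.062,0,1],[0,0,-0.04,0.043,-0.062,0,1],[0,0,0,0,0,0,1],[0,0,0,0,0,0,1]]}}

```text
time_s: 13.8
tcp_pos: [0.5294, -0.1435, 0.0908]
orientation: [0.995, 0.088, -0.032, -0.018]
force: [0.2, -1.4, -2.1]
grip_width: 0.0235
finger_force: 60.0
```

```bash
python3 - <<'E'
from h import *
s=status.sense(); print(s['time_s'],s['tcp_pos'],s['force'],s['torque'])
print(Ro.from_quat(s['orientation']).as_matrix()[:,2])
for n in ['wrist','top']:
    c=viewer.read_camera(n); save(c,n+'3.png')
    T=np.linalg.inv(np.array(c['world_to_cam'])); d=c['range_z']; v,u=np.mgrid[:420,:560]
    q=cv2.undistortPoints(np.stack([u,v],-1).reshape(-1,1,2).astype(float),np.array(c['K']),np.array(c['D'],float)).reshape(420,560,2)
    P=np.dstack([q[...,0]*d,q[...,1]*d,d])@T[:3,:3].T+T[:3,3]
    for nm,xy in dict(l1=(.5505,-.2735),l2=(.7396,-.2401),l3=(.717,-.1107)).items():
        m=(np.hypot(P[...,0]-xy[0],P[...,1]-xy[1])<.009)&(d>0)&(P[...,2]>.08)&(P[...,2]<.14)
        if m.sum()>3: print(n,nm,m.sum(),np.median(P[m],0).round(4))
E
```

```text
13.8 [ 0.52935176 -0.1434522   0.09076018] [ 0.15199246 -1.42989008 -2.11759051] [-0.52916996  0.11863625  0.1720759 ]
[-0.0666025   0.03032079 -0.99731878]
wrist l1 754 [ 0.5506 -0.2727  0.1106]
top l2 34 [ 0.7398 -0.2404  0.0975]
top l3 34 [ 0.7166 -0.1111  0.1022]
```

Corner 0 is up 17 mm, lug1 12 mm and lug3 about 4 mm, with lug2 still seated. I'll carry on.

Call:
{"api": "apply_moves", "payload": {"plan": [[0,0,-0.04,0.043,-0.062,0,1],[0,0,-0.04,0.043,-0.062,0,1],[0,0,-0.04,0.05,-0.05,0,1],[0,0,-0.04,0.06,-0.04,0,1],[0,0,-0.04,0.06,-0.04,0,1],[0,0,-0.04,0.06,-0.04,0,1],[0,0,-0.04,0.06,-0.04,0,1],[0,0,-0.04,0.06,-0.04,0,1]]}}

```text
time_s: 14.7
tcp_pos: [0.5299, -0.1436, 0.1001]
orientation: [0.995, 0.087, -0.047, -0.033]
force: [0.4, -2.4, -2.5]
grip_width: 0.0237
finger_force: 60.0
```

```bash
cat >> h.py <<'E'
def lugs():
  s=status.sense(); print(s['time_s'],s['tcp_pos'],s['force'],s['torque'],Ro.from_quat(s['orientation']).as_matrix()[:,2])
  for n in ['wrist','top']:
    c=viewer.read_camera(n); save(c,n+'%d.png'%(s['time_s']*10))
    T=np.linalg.inv(np.array(c['world_to_cam'])); d=c['range_z']; v,u=np.mgrid[:420,:560]
    q=cv2.undistortPoints(np.stack([u,v],-1).reshape(-1,1,2).astype(float),np.array(c['K']),np.array(c['D'],float)).reshape(420,560,2)
    P=np.dstack([q[...,0]*d,q[...,1]*d,d])@T[:3,:3].T+T[:3,3]
    for nm,xy in dict(l0=(.528,-.144),l1=(.5505,-.2735),l2=(.7396,-.2401),l3=(.717,-.1107)).items():
        m=(np.hypot(P[...,0]-xy[0],P[...,1]-xy[1])<.009)&(d>0)&(P[...,2]>.06)&(P[...,2]<.16)
        if m.sum()>3: print(n,nm,m.sum(),np.median(P[m],0).round(4))
E
python3 -c "from h import *; lugs()"
```

```text
14.7 [ 0.52991703 -0.14361452  0.1000852 ] [ 0.3904297  -2.36196418 -2.53153368] [-0.6166333   0.38871602 -0.07558365] [-0.09849384  0.05652612 -0.99353096]
wrist l0 826 [ 0.5281 -0.1438  0.1257]
wrist l1 770 [ 0.5505 -0.2731  0.116 ]
top l2 32 [ 0.7388 -0.2394  0.0963]
top l3 33 [ 0.7177 -0.1108  0.1063]
```

Call:
{"api": "apply_moves", "payload": {"plan": [[0,0,-0.05,0.08,0,0,1],[0,0,-0.05,0.08,0,0,1],[0,0,-0.05,0.08,0,0,1],[0,0,-0.05,0.08,0,0,1],[0,0,-0.05,0.08,0.02,0,1],[0,0,-0.05,0.08,0.02,0,1],[0,0,-0.05,0.08,0.02,0,1],[0,0,-0.05,0.08,0.02,0,1]]}}

```text
time_s: 15.6
tcp_pos: [0.5313, -0.1445, 0.1123]
orientation: [0.994, 0.086, -0.045, -0.055]
force: [-0.1, 0.0, -0.4]
grip_width: 0.0237
finger_force: 60.0
```

```bash
python3 -c "from h import *; lugs()"
```

```text
15.6 [ 0.53131527 -0.14446961  0.11233182] [-0.14990939  0.03890461 -0.44606562] [0.01737582 0.06451313 0.03767977] [-0.09953287  0.10153465 -0.98984035]
wrist l0 824 [ 0.5284 -0.1437  0.1383]
wrist l1 911 [ 0.5503 -0.2722  0.1227]
top l2 31 [ 0.7389 -0.2398  0.1032]
top l3 35 [ 0.7171 -0.11    0.1181]
```

Call:
{"api": "apply_moves", "payload": {"plan": [[0,0,-0.06,0,0,0,1],[0,0,-0.06,0,0,0,1],[0,0,-0.06,0,0,0,1],[0,0,-0.06,0,0,0,1],[0,0,-0.06,0,0,0,1],[0,0,-0.06,0,0,0,1],[0,0,0,0,0,0,1]]}}

```text
time_s: 16.4
tcp_pos: [0.5324, -0.1457, 0.123]
orientation: [0.994, 0.086, -0.045, -0.055]
force: [-0.2, 0.5, -0.9]
grip_width: 0.0236
finger_force: 60.0
```

```bash
python3 -c "from h import *; lugs()"
```

```text
16.4 [ 0.53240709 -0.1456522   0.12297338] [-0.23329899  0.47470484 -0.91846484] [0.13141269 0.12692313 0.0485241 ] [-0.09963694  0.10083695 -0.9899012 ]
wrist l0 715 [ 0.5288 -0.1444  0.149 ]
wrist l1 1135 [ 0.5502 -0.2705  0.1332]
top l2 34 [ 0.7391 -0.2401  0.1125]
top l3 37 [ 0.7156 -0.1111  0.1281]
```

The tray is free: all lugs rise together and the force equals its weight. Next I'll lift straight up, level it, and carry it over.

```bash
python3 - <<'E'
from h import *
s=status.sense(); p=s['tcp_pos']; R=Ro.from_quat(s['orientation'])
print(R.inv().apply([0,0,1]))
p1=p+[0,0,.06]; rows(p1,R,6,1)[:1]
R2=down(np.radians(10)); p2=[.545,-.13,.31]; rows(p2,R2,8,1,p1,R)
# final: tray over mat with yaw ye
for ye in (10,60,100):
    o=Ro.from_euler('z',ye,degrees=True).apply([-.096,.066,0]); print(ye,np.array([.632,.245])+o[:2])
E
```

```text
[-0.08090563 -0.11653656 -0.9898856 ]
[[-0.03,-0.04,-0.33,0.0,0.0,0.0,1],[-0.03,-0.04,-0.33,0.0,0.0,0.0,1],[-0.03,-0.04,-0.33,0.0,0.0,0.0,1],[-0.03,-0.04,-0.33,0.0,0.0,0.0,1],[-0.03,-0.04,-0.33,0.0,0.0,0.0,1],[-0.03,-0.04,-0.33,0.0,0.0,0.0,1]]
[[0.02,-0.12,-0.52,-0.21,0.15,-0.0,1],[0.03,-0.11,-0.53,-0.21,0.15,-0.0,1],[0.03,-0.1,-0.53,-0.21,0.15,-0.0,1],[0.04,-0.09,-0.53,-0.21,0.15,-0.0,1],[0.04,-0.09,-0.53,-0.21,0.15,-0.0,1],[0.05,-0.08,-0.53,-0.21,0.15,-0.0,1],[0.05,-0.07,-0.53,-0.21,0.15,-0.0,1],[0.06,-0.06,-0.53,-0.21,0.15,-0.0,1]]
10 [0.52599768 0.29332709]
60 [0.52684232 0.19486156]
100 [0.58367291 0.13899768]
```

Call:
{"api": "apply_moves", "payload": {"plan": [[-0.01,-0.02,-0.15,0,0,0,1],[-0.03,-0.04,-0.33,0,0,0,1],[-0.03,-0.04,-0.33,0,0,0,1],[-0.03,-0.04,-0.33,0,0,0,1],[-0.03,-0.04,-0.33,0,0,0,1],[-0.03,-0.04,-0.33,0,0,0,1],[-0.02,-0.03,-0.2,0,0,0,1]]}}

```text
time_s: 17.2
tcp_pos: [0.532, -0.1454, 0.1847]
orientation: [0.994, 0.086, -0.045, -0.055]
force: [0.4, -0.3, -1.0]
grip_width: 0.0231
finger_force: 60.0
```

Call:
{"api": "apply_moves", "payload": {"plan": [[0.02,-0.06,-0.4,-0.17,0.12,0,1],[0.03,-0.1,-0.53,-0.21,0.15,0,1],[0.03,-0.1,-0.53,-0.21,0.15,0,1],[0.04,-0.1,-0.53,-0.21,0.15,0,1],[0.04,-0.1,-0.53,-0.21,0.15,0,1],[0.04,-0.08,-0.53,-0.21,0.15,0,1],[0.05,-0.07,-0.53,-0.21,0.15,0,1],[0.05,-0.06,-0.4,-0.21,0.15,0,1],[0,0,-0.1,-0.04,0.03,0,1],[0,0,0,0,0,0,1]]}}

```text
time_s: 18.2
tcp_pos: [0.5441, -0.1309, 0.3066]
orientation: [0.996, 0.087, 0.001, 0.0]
force: [-0.1, 0.1, -1.3]
grip_width: 0.0235
finger_force: 60.0
```

```bash
python3 - <<'E'
from h import *
s=status.sense(); print(s)
R2=down(np.radians(10)); rows([.526,.293,.285],R2,27,1)
c=viewer.read_camera('scene'); save(c,'s5.png')
E
```

```text
{'time_s': 18.2, 'joint_positions': array([-2.82157843e-01, -1.46763359e-01,  1.56047933e+00,  7.62771707e-04,
        1.72503087e+00,  1.11548691e+00]), 'dq': array([-0.0060222 ,  0.01096727,  0.01834925,  0.00392193, -0.00393623,
       -0.00225372]), 'joint_efforts': array([ 4.52825921e-01, -5.26254487e+01, -6.50745606e+01, -2.24312197e-02,
       -1.48135456e-01,  4.75904974e-02]), 'tcp_pos': array([ 0.5440896 , -0.13094011,  0.30664126]), 'orientation': array([9.96248463e-01, 8.65264849e-02, 1.46306593e-03, 1.61414096e-04]), 'force': array([-0.12972881,  0.09929116, -1.3162634 ]), 'torque': array([ 0.08106215,  0.14603738, -0.00632706]), 'finger_force': 59.958437103778124, 'grip_width': 0.023539013073862896}
[[0.07,-0.52,0.03,0.0,-0.0,-0.0,1],[0.07,-0.52,0.03,0.0,-0.0,-0.0,1],[0.07,-0.52,0.03,0.0,-0.0,-0.0,1],[0.07,-0.52,0.03,0.0,-0.0,-0.0,1],[0.07,-0.52,0.03,0.0,-0.0,-0.0,1],[0.07,-0.52,0.03,0.0,-0.0,-0.0,1],[0.07,-0.52,0.03,0.0,-0.0,-0.0,1],[0.07,-0.52,0.03,0.0,-0.0,-0.0,1],[0.07,-0.52,0.03,0.0,-0.0,-0.0,1],[0.07,-0.52,0.03,0.0,-0.0,-0.0,1],[0.07,-0.52,0.03,0.0,-0.0,-0.0,1],[0.07,-0.52,0.03,0.0,-0.0,-0.0,1],[0.07,-0.52,0.03,0.0,-0.0,-0.0,1],[0.07,-0.52,0.03,0.0,-0.0,-0.0,1],[0.07,-0.52,0.03,0.0,-0.0,-0.0,1],[0.07,-0.52,0.03,0.0,-0.0,-0.0,1],[0.07,-0.52,0.03,0.0,-0.0,-0.0,1],[0.07,-0.52,0.03,0.0,-0.0,-0.0,1],[0.07,-0.52,0.03,0.0,-0.0,-0.0,1],[0.07,-0.52,0.03,0.0,-0.0,-0.0,1],[0.07,-0.52,0.03,0.0,-0.0,-0.0,1],[0.07,-0.52,0.03,0.0,-0.0,-0.0,1],[0.07,-0.52,0.03,0.0,-0.0,-0.0,1],[0.07,-0.52,0.03,0.0,-0.0,-0.0,1],[0.07,-0.52,0.03,0.0,-0.0,-0.0,1],[0.07,-0.52,0.03,0.0,-0.0,-0.0,1],[0.07,-0.52,0.03,0.0,-0.0,-0.0,1]]
```

View pics/s5.png

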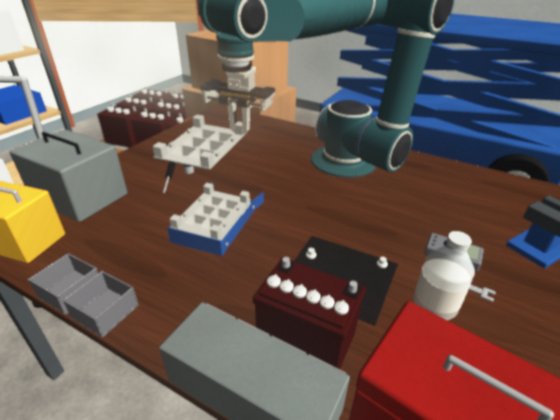

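The tray hangs level from lug0 at about (205,145), and the nest is still home in the rack at (215,218). Carrying it to the mat now.

Call:
{"api": "apply_moves", "payload": {"plan": [[0.03,-0.2,0.02,0,0,0,1],[0.06,-0.4,0.03,0,0,0,1],[0.07,-0.52,0.03,0,0,0,1],[0.07,-0.52,0.03,0,0,0,1],[0.07,-0.52,0.03,0,0,0,1],[0.07,-0.52,0.03,0,0,0,1],[0.07,-0.52,0.03,0,0,0,1],[0.07,-0.52,0.03,0,0,0,1],[0.07,-0.52,0.03,0,0,0,1],[0.07,-0.52,0.03,0,0,0,1]]}}

```text
time_s: 19.25
tcp_pos: [0.5386, 0.0143, 0.2976]
orientation: [0.996, 0.086, 0.001, 0.0]
force: [-0.0, -0.4, -1.5]
grip_width: 0.0237
finger_force: 60.0
```

Call:
{"api": "apply_moves", "payload": {"plan": [[0.07,-0.52,0.03,0,0,0,1],[0.07,-0.52,0.03,0,0,0,1],[0.07,-0.52,0.03,0,0,0,1],[0.07,-0.52,0.03,0,0,0,1],[0.07,-0.52,0.03,0,0,0,1],[0.07,-0.52,0.03,0,0,0,1],[0.07,-0.52,0.03,0,0,0,1],[0.07,-0.52,0.03,0,0,0,1],[0.07,-0.52,0.03,0,0,0,1],[0.07,-0.52,0.03,0,0,0,1]]}}

```text
time_s: 20.25
tcp_pos: [0.5325, 0.1716, 0.2886]
orientation: [0.996, 0.086, 0.001, 0.0]
force: [-0.4, -0.2, -1.5]
grip_width: 0.0237
finger_force: 60.0
```

Call:
{"api": "apply_moves", "payload": {"plan": [[0.07,-0.52,0.03,0,0,0,1],[0.07,-0.52,0.03,0,0,0,1],[0.07,-0.52,0.03,0,0,0,1],[0.07,-0.52,0.03,0,0,0,1],[0.07,-0.52,0.03,0,0,0,1],[0.07,-0.52,0.03,0,0,0,1],[0.06,-0.45,0.03,0,0,0,1],[0.04,-0.3,0.02,0,0,0,1],[0.01,-0.1,0,0,0,0,1],[0,0,0,0,0,0,1]]}}

```text
time_s: 21.25
tcp_pos: [0.5277, 0.2906, 0.2817]
orientation: [0.996, 0.087, 0.001, 0.0]
force: [0.5, -1.2, -1.0]
grip_width: 0.0235
finger_force: 60.0
```

Call:
{"api": "apply_moves", "payload": {"plan": [[0,0,0,0,0,0,1],[0,0,0,0,0,0,1],[0,0,0,0,0,0,1],[0,0,0,0,0,0,1],[0,0,0,0,0,0,1]]}}

```text
time_s: 21.75
tcp_pos: [0.5278, 0.2902, 0.2818]
orientation: [0.996, 0.086, 0.001, 0.0]
force: [0.4, 0.3, -1.8]
grip_width: 0.0235
finger_force: 60.0
```

```bash
python3 - <<'E'
from h import *
s=status.sense(); print(s['time_s'],s['tcp_pos'],s['orientation'],s['force'],np.abs(s['dq']).max())
tc=s['tcp_pos'][2]-.019
for n in ['top','scene']:
    c=viewer.read_camera(n); save(c,n+'9.png')
    for t,z in dict(tray_center=tc,mat_middle=.004,lug0=tc+.029,rack_stop=.029,nest=.004,nest_center=.031).items():
        for r in models.spot_point(n,t)[:4]: print(n,t,round(r['p'],2),np.round(r['pixel']),px2w(c,r['pixel'],z).round(4))
    T=np.linalg.inv(np.array(c['world_to_cam'])); d=c['range_z']; v,u=np.mgrid[:420,:560]
    q=cv2.undistortPoints(np.stack([u,v],-1).reshape(-1,1,2).astype(float),np.array(c['K']),np.array(c['D'],float)).reshape(420,560,2)
    P=np.dstack([q[...,0]*d,q[...,1]*d,d])@T[:3,:3].T+T[:3,3]
    m=(abs(P[...,2]-tc-.015)<.025)&(d>0)&(abs(P[...,0]-.632)<.1)&(abs(P[...,1]-.245)<.07)
    pts=P[m]; A=np.c_[pts[:,:2]-[.632,.245],np.ones(len(pts))]; 
    for _ in range(5):
        k=np.linalg.lstsq(A,pts[:,2],rcond=None)[0]; ok=abs(A@k-pts[:,2])<.006; A,pts=A[ok],pts[ok]
    print('plane',len(pts),k, pts.mean(0))
E
```

```text
21.75 [0.52778098 0.29015649 0.28181912] [9.96270880e-01 8.62708271e-02 1.29495728e-03 2.67648138e-05] [ 0.44214831  0.34395197 -1.83443441] 0.0012434279962388588
top tray_center 0.58 [182. 162.] [0.6355 0.2376 0.2628]
top mat_middle 0.94 [204. 181.] [0.6268 0.2424 0.004 ]
top mat_middle 0.75 [203. 180.] [0.6289 0.2451 0.004 ]
top lug0 0.93 [198. 112.] [0.7431 0.194  0.2918]
top lug0 0.71 [214. 194.] [0.5582 0.1593 0.2918]
top lug0 0.7 [141. 128.] [0.7112 0.3231 0.2918]
top lug0 0.66 [154. 212.] [0.5196 0.2942 0.2918]
top rack_stop 0.75 [344. 139.] [ 0.7385 -0.1718  0.029 ]
top nest 0.93 [351. 176.] [ 0.6333 -0.1938  0.004 ]
top nest 0.73 [154. 211.] [0.5403 0.3916 0.004 ]
top nest_center 0.78 [351. 178.] [ 0.6232 -0.1872  0.031 ]
plane 2109 [-0.01072708 -0.01260642  0.27590575] [0.65367779 0.24168694 0.27571783]
scene tray_center 0.56 [348. 196.] [0.6302 0.2376 0.2628]
scene tray_center 0.42 [170. 178.] [ 0.7854 -0.1748  0.2628]
scene mat_middle 0.66 [340. 273.] [0.6236 0.2452 0.004 ]
scene lug0 0.73 [372. 220.] [0.731  0.3273 0.2918]
scene lug0 0.67 [385. 173.] [0.5304 0.2935 0.2918]
scene lug0 0.61 [334. 160.] [0.5361 0.1593 0.2918]
scene lug0 0.59 [311. 202.] [0.7373 0.1924 0.2918]
scene rack_stop 0.95 [192. 240.] [ 0.7413 -0.1786  0.029 ]
scene nest 0.65 [212. 225.] [ 0.6332 -0.1925  0.004 ]
scene nest 0.38 [191. 237.] [ 0.7124 -0.2102  0.004 ]
scene nest 0.19 [436. 302.] [0.594  0.4982 0.004 ]
scene nest_center 0.69 [211. 216.] [ 0.6216 -0.2017  0.031 ]
scene nest_center 0.53 [335. 159.] [ 0.0565 -0.0106  0.031 ]
plane 1306 [-0.01446943  0.03437275  0.27440582] [0.6269607  0.25969172 0.27500687]
```

View pics/top9.png

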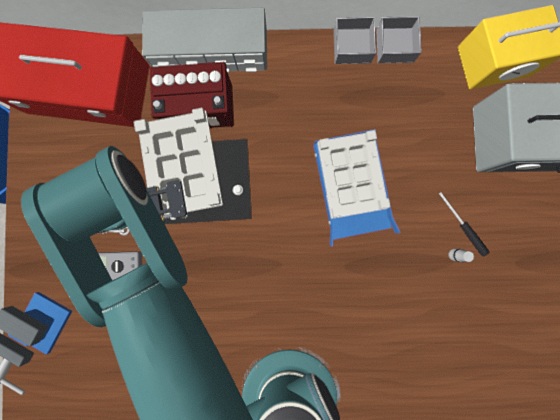

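The top view shows the tray level over the mat at about (182,162). Its tilt is about 1–2°, it is about 8 mm off the mat's middle, and tray_center is about 0.26 m up. The nest is home at (351,176), so I'll hand in.

```bash
python3 -c "
from rig import bot; print(bot.job_done())"
```

```text
the job is handed in; nothing more can be done
None
```

I pushed the nest home against the backstop, peeled the top tray off corner-first, and handed the job in with the tray held level and still about 25 cm above the mat's middle; the other trays stayed home, and the verdict was not shown.

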